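Collapse a telescoping display post and pack it

TASK

Collapse the telescoping display post lying in the red cradle: push the inner tube (orange cap) fully home first, then the middle tube (blue collar). Then lift the closed post out and set it down, without dropping it, in the two foam notches of the shallow carton, and let go. Do not disturb the white ceramic pieces standing around.

Things in the scene. Friction and masses are not known exactly. Their poses are not given: they have to be found in the camera images.
- post_outer (a point): Centre of the post's outer tube: aluminium, 40 mm square, 140 mm long along its y, lying level and loose in the cradle. Its +y end faces the cradle's end stop; the other tubes slide out of its -y end. Closed, the post reaches 70 mm to the +y and 122 mm to the -y side of this point. The middle 80 mm of the tube stand free between the saddles; the base plate is 40 mm below this point.
- post_collar (a point): Centre of the blue collar (34 x 34 mm, 24 mm along the post) on the end of the middle tube (28 mm square). Axes as the post's. With the middle tube home the collar touches the outer tube and is centred 82 mm from point post_outer.
- post_cap (a point): Centre of the orange cap (36 x 36 mm, 28 mm along the post) on the end of the inner tube (20 mm square). Axes as the post's. It overhangs freely, its underside 22 mm above the cradle's base plate. With both tubes home the cap touches the blue collar and is centred 108 mm from point post_outer.
- post_inner (a joint): How far the inner tube stands out of the middle tube, m: 0 = fully home, starts at 0.035 to 0.070. It stays where it is left; it slides at about 4 N.
- post_mid (a joint): How far the middle tube stands out of the outer tube, m: 0 = fully home, starts at 0.035 to 0.070. It stays where it is left; it slides at about 10 N, so a push on the cap moves the inner tube first and then the middle one.
- cradle_seat (a point): Where the outer tube's centre rests in the cradle, 52 mm above the table; y along the post, z up. Cradle: two red U-shaped saddles, open above, 55 mm either side of this point along y, each 30 mm long, 46 mm wide inside, cheeks to 48 mm above the table; a steel end stop 72 mm away on the +y side (2 mm behind the post), its top 74 mm above the table.
- carton_seat (a point): Where the outer tube's centre must come to rest, 45 mm above the table, at the centre of the carton; z up, y along the carton, and so the post (either way round). Across the carton run two grey foam blocks, 55 mm either side of this point along y, each 30 mm long, with open notches 50 mm wide and 12 mm deep; the notch floors are 25 mm above the table.
- piece_a: A loose unglazed white ceramic piece to leave alone: lobed, 56 mm wide, 84 mm tall; origin at the centre of its underside.
- piece_b: A loose unglazed white ceramic piece to leave alone: egg-shaped, 64 mm wide, 78 mm tall; origin at the centre of its underside.
- piece_c: A loose unglazed white ceramic piece to leave alone: waisted with a domed cap, 60 mm wide, 100 mm tall; origin at the centre of its underside.
- piece_d: A loose unglazed white ceramic piece to leave alone: bell with a thin neck, 62 mm wide, 94 mm tall; origin at the centre of its underside.
- piece_e: A loose unglazed white ceramic piece to leave alone: pot-bellied, 68 mm wide, 88 mm tall; origin at the centre of its underside.
- post: The same post as a whole; origin under the centre of the outer tube, 20 mm below point post_outer, same axes. About 430 g in all.
- cradle: Fixed dark steel base plate of the cradle, 80 x 330 mm (long along y), 12 mm thick; origin at the centre of its underside. The outer tube's seat lies 80 mm from it along +y.
- carton: Fixed, open, shallow cardboard box, 150 x 310 mm (long along y), 40 mm high, 5 mm walls; origin at the centre of its underside.
Things that resemble listed ones, but are neither listed nor needed, are in the scene too. Leave any brown look-alike of the post alone.

How it is judged:
By the outcome, as a careful person would: the job done as asked, in the order asked, and still so for the second after the job is handed in, with the robot touching nothing.
It also fails if it takes over 53 s, if anything falls off the work surface, if the arm or the gripper's body presses on something with over 40 N, if the wrist force passes 120 N, or if a joint passes its speed limit or range.

ROBOT

A 6-joint arm with a two-finger parallel gripper is mounted at the origin on the work surface. World frame = base frame: x ahead of the robot, y to its left, z up, the work surface at z = 0. Lengths are in m, angles in rad, forces in N, time in s.
With the tool pointing down it reaches from about 0.25 to 0.775 m from the base axis. Payload 4 kg.
Tool frame: the origin (TCP) lies on the centre line of the jaws, within the pads' length; the fingertips stand 17 mm ahead of it and the grasp point (between the pads) lies 2 mm behind it; z points along the fingers, y is the line along which they close (so a half turn about z gives the same grasp; the last joint's range is limited). The gripper opens to 94 mm and grips with 3 to 60 N. Pads are 16 mm wide; open, the fingers measure 119 mm over their backs; the gripper's body (75 mm by 177 mm) begins 78 mm behind the grasp point.
Start: joints at [-1.265, 0.087, 1.371, -0, 1.684, -0.103], TCP at [0.219, -0.505, 0.223] pointing down, gripper open.
Joint ranges: [-3.1, 3.1], [-0.76, 2.03], [0.27, 2.55], [-1.08, 4.22], [0.17, 2.65], [-2.57, 2.57]. Speed limits (rad/s): [2.79, 2.79, 3.14, 3.14, 3.14, 3.14].

INTERFACE

Orientations are given as [roll, pitch, yaw] about the fixed x, y, z axes, in that order (R = Rz(yaw) Ry(pitch) Rx(roll)).
In Python, from bench import robot gives the robot as it stands.
- The arm moves only by the tool servo_tool, never from a script. Its argument "plan" is a list of rows, each a list of 7 numbers: the shift along the tool's x, y, z normalised to -1 to 1, where 1 is 0.1 m, then the turn, a rotation vector about the tool's x, y, z normalised to -1 to 1, where 1 is pi/2 rad, then the finger opening in mm, from 0 to 94. In form: [[x, y, z, ax, ay, az, gripper], ...]. A call has 1 to 12 rows; each row is the pose to reach, as a shift and turn from the pose commanded when the call began, along the tool's axes at that moment; what a row does not reach only later rows make up. A row lasts 1/12 s, in which the tool goes at most 41.7 mm and 7.16 degrees, less where a joint would pass 70% of its speed; a pose out of reach is approached as far as the arm can. A call with a number of a shift or a turn outside -1 to 1 is refused whole. A call with a gripper value outside its range is refused whole. The fingers move at their own pace and stop on an object; the grip force is fixed at half the most. Time passes only in rows, so rows that repeat a pose let the fingers close. It gives the time, the measured TCP pose, the force, the opening and the grip force at its end, in the units of the state.
- robot.get_obs(): the state, without advancing time (a new reading comes with each control period).
- robot.snapshot(name): name is "scene" or "side" or "wrist"; returns the picture (384x512x3 uint8, red, green, blue); there is no depth.
- robot.camera_params(name): a dict with "camera_matrix" (3x3 intrinsics, pixels), "distortion" ([k1, k2, p1, p2, k3] as OpenCV has them; the pictures are not rectified), "rvec" (rotation vector, rad) and "tvec" (3), from world to camera coordinates, as OpenCV has them; the wrist camera has in their place "tool_from_camera" (4x4, takes a point from camera to tool coordinates, whose origin is the TCP and whose axes are the flange's). Camera axes: x right, y down, z forward; pixel columns grow to the right and rows downward; lengths in m; the calibration is good to about 2 mm. A picture is of the moment at which its call begins: read the wrist's pose just before it. camera_params takes no time and is no camera call.
- robot.close_job(): hands the job in; it is judged then, once.
Trained networks look in the newest picture that a camera, given by its name, has taken for a name from the list of things; names that differ only in an ending like _2 or _b are one class to them, and where a whole thing is asked for, a point or a joint stands for the part that bears it (a point fixed in the world has none). Each returns a list of dicts, best first, with "conf" (0 to 1); they miss things now and then, are a little off and sometimes report something else, mostly with a low value. They report only what shows in the picture. A call takes as long as a camera call. They do not tell look-alikes from the thing itself.
- robot.find_in(thing, camera): "extent" ([centre column, centre row, width, height] in pixels, round what is visible of it).
The state is a dict: "time": time; "joint_positions": joint angles; "qvel": joint speeds; "joint_torque": joint torques, N m; "tool_pos": TCP position; "ee_rot": TCP orientation; "wrist_force": force on the tool from outside, world axes, zero at the start; "wrist_torque": the same for the moment, N m; "width": finger opening in m; "finger_force": force on a finger pad.
Only numpy, scipy, OpenCV 4.12 (cv2) and the standard library are available. Lean on these libraries where they do the work, as an engineer would, in place of code of your own. Each camera call takes 0.05 s, during which the arm holds its last target. There are 200 camera calls.

## Working session

There is one attempt and no reset: what is moved stays moved. The work goes in short steps, Python scripts to look and compute and a tool call to move; the robot and the scene stay as the last step left them, time stands still between calls to the robot, and variables do not carry over. Pictures are saved under pics/ and viewed, at most 10 in all, crops included, and the job is handed in when it is done.

Besides the shell and the picture viewer there is one more tool, called as a command line: name --pt "numbers of a row" for each row, then --argument value for the rest. servo_tool: Moves the arm, as the interface text tells. Scaled input: -1 to 1 covers 0.1 m each way for a shift and pi/2 rad each way for a turn. Its arguments: {"type":"object","properties":{"plan":{"type":"array","items":{"type":"array","items":{"type":"number"}}}},"required":["plan"]}

```bash
mkdir -p pics; cat > h.py <<'E'
from bench import robot
import numpy as np, cv2
def snap(n,f):
    im=robot.snapshot(n); cv2.imwrite('pics/'+f+'.png',im[:,:,::-1]); return im
def cam(n):
    p=robot.camera_params(n); K=np.array(p['camera_matrix'],float); D=np.array(p['distortion'],float)
    if n=='wrist':
        o=robot.get_obs(); from scipy.spatial.transform import Rotation as R
        T=np.eye(4); T[:3,:3]=R.from_euler('xyz',o['ee_rot']).as_matrix(); T[:3,3]=o['tool_pos']
        C=np.linalg.inv(T@np.array(p['tool_from_camera'])); return K,D,cv2.Rodrigues(C[:3,:3])[0],C[:3,3]
    return K,D,np.array(p['rvec'],float),np.array(p['tvec'],float)
def ray(c,uv,z):
    K,D,r,t=c; R=cv2.Rodrigues(r)[0]
    q=cv2.undistortPoints(np.array([[uv]],float),K,D)[0,0]
    d=R.T@np.array([q[0],q[1],1]); o=-R.T@t.ravel(); return o+d*(z-o[2])/d[2]
def proj(c,P):
    K,D,r,t=c; return cv2.projectPoints(np.array(P,float).reshape(-1,1,3),r,t,K,D)[0][:,0]
E
python3 - <<'E'
from h import *
Z=dict(post_outer=.052,post_collar=.052,post_cap=.052,cradle=.006,carton=.02,piece_a=.04,piece_b=.04,piece_c=.05,piece_d=.05,piece_e=.04)
ims=[snap('scene','s0'),snap('side','d0')]
for n in('scene','side'):
    c=cam(n)
    for k,z in Z.items():
        for r in robot.find_in(k,n)[:3]:
            if r['conf']>.2: print(n,k,round(r['conf'],2),np.round(r['extent']),np.round(ray(c,r['extent'][:2],z),3))
E
```

```text
scene post_outer 0.88 [325. 192. 116.  83.] [0.509 0.227 0.052]
scene post_outer 0.7 [285. 163.  34.  26.] [0.485 0.102 0.052]
scene post_outer 0.57 [348. 317.  40.  93.] [0.758 0.413 0.052]
scene post_collar 0.71 [299. 173.  61.  48.] [0.492 0.147 0.052]
scene post_cap 0.95 [285. 163.  31.  28.] [0.484 0.101 0.052]
scene post_cap 0.53 [360. 279.  20.  14.] [0.669 0.397 0.052]
scene post_cap 0.43 [180. 142. 125.  91.] [ 0.57  -0.167  0.052]
scene cradle 0.89 [329. 208. 128.  79.] [0.518 0.249 0.006]
scene carton 0.81 [180. 141. 128.  88.] [ 0.551 -0.187  0.02 ]
scene piece_a 0.95 [159. 201.  31.  31.] [ 0.739 -0.107  0.04 ]
scene piece_a 0.82 [234. 248.  27.  31.] [0.748 0.118 0.04 ]
scene piece_a 0.79 [129. 181.  26.  28.] [ 0.731 -0.209  0.04 ]
scene piece_b 0.95 [159. 201.  31.  31.] [ 0.739 -0.107  0.04 ]
scene piece_b 0.82 [234. 248.  27.  31.] [0.748 0.118 0.04 ]
scene piece_b 0.79 [129. 181.  26.  28.] [ 0.731 -0.209  0.04 ]
scene piece_c 0.95 [159. 201.  31.  31.] [ 0.743 -0.101  0.05 ]
scene piece_c 0.82 [234. 248.  27.  31.] [0.752 0.121 0.05 ]
scene piece_c 0.79 [129. 181.
[... 1124 characters left out ...]
9.  24.] [ 0.741 -0.106  0.04 ]
side piece_b 0.73 [198. 243.  29.  32.] [0.749 0.233 0.04 ]
side piece_b 0.71 [212. 209.  19.  26.] [0.742 0.117 0.04 ]
side piece_c 0.85 [230. 153.  19.  24.] [ 0.738 -0.097  0.05 ]
side piece_c 0.73 [198. 243.  29.  32.] [0.746 0.238 0.05 ]
side piece_c 0.71 [212. 209.  19.  26.] [0.739 0.124 0.05 ]
side piece_d 0.85 [230. 153.  19.  24.] [ 0.738 -0.097  0.05 ]
side piece_d 0.73 [198. 243.  29.  32.] [0.746 0.238 0.05 ]
side piece_d 0.71 [212. 209.  19.  26.] [0.739 0.124 0.05 ]
side piece_e 0.85 [230. 153.  19.  24.] [ 0.741 -0.106  0.04 ]
side piece_e 0.73 [198. 243.  29.  32.] [0.749 0.233 0.04 ]
side piece_e 0.71 [212. 209.  19.  26.] [0.742 0.117 0.04 ]
```

```bash
python3 -c "
import cv2
a=cv2.imread('pics/s0.png');b=cv2.imread('pics/d0.png')
cv2.imwrite('pics/s0b.png',cv2.resize(a,(768,576),interpolation=3))
cv2.imwrite('pics/d0b.png',cv2.resize(b[100:370,130:400],(594,594),interpolation=3))"
```

```text
(no output)
```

View pics/s0b.png

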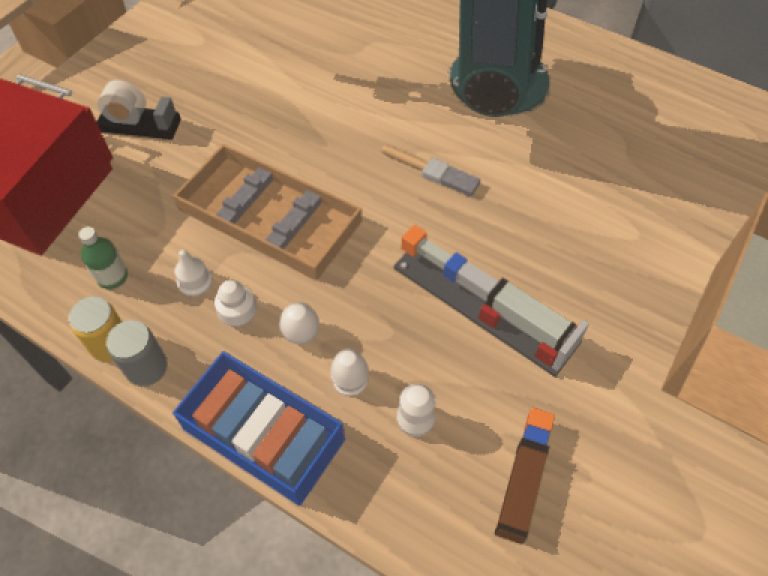

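View pics/d0b.png

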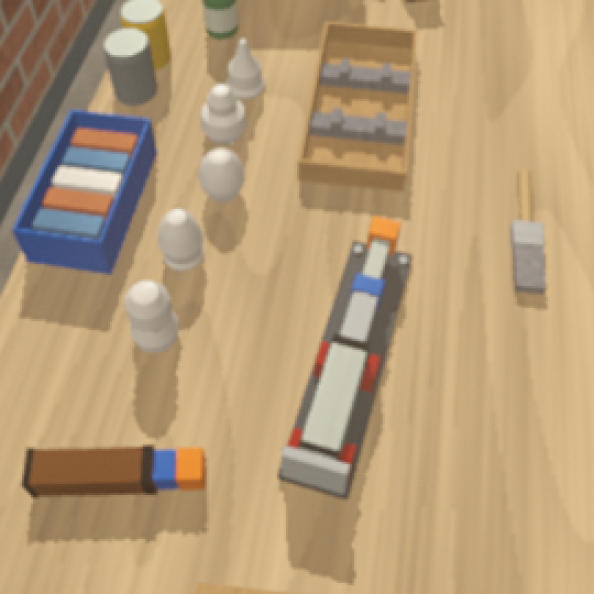

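The scene shows two post candidates: the real post in the cradle, with cap at scene pixel (276,161), collar (304,179) and outer (353,210), and a brown decoy at (350,317). I choose the one in the cradle; its tubes are extended, and it lies on the dark plate with red saddles and the end stop. The carton with foam notches is at (179,140), and the blue tray is a distractor. The ceramics stand along x≈0.74.

```bash
cat >> h.py <<'E'
from scipy.spatial.transform import Rotation as Ro
def go(p,yawdeg=None):
    "row numbers from the measured pose to position p and jaw-axis (tool y) heading yawdeg (deg), tool down"
    o=robot.get_obs(); R0=Ro.from_euler('xyz',o['ee_rot']); s=R0.inv().apply(np.array(p)-o['tool_pos'])/.1
    w=np.zeros(3)
    if yawdeg is not None:
        c=[]
        for a in(yawdeg,yawdeg+180):
            a=np.radians(a); y=np.array([np.cos(a),np.sin(a),0]); z=np.array([0,0,-1.]); 
            c.append((R0.inv()*Ro.from_matrix(np.c_[np.cross(y,z),y,z])).as_rotvec())
        w=min(c,key=np.linalg.norm)/(np.pi/2)
    print('row',np.round(s,3),np.round(w,3),'deg',np.round(np.degrees(w*np.pi/2),1))
E
python3 - <<'E'
from h import *
o=robot.get_obs(); print(o['time'],o['ee_rot'],o['wrist_force'],o['width']); print(np.round(robot.camera_params('wrist')['tool_from_camera'],3))
print(Ro.from_euler('xyz',o['ee_rot']).as_matrix().round(3))
go([.45,.03,.30],-10.5)
im=robot.snapshot('scene');c=cam('scene')
# colour centroids, real post
for n,(s) in dict(scene='s0',side='d0').items():
    a=cv2.cvtColor(cv2.imread(f'pics/{s}.png'),cv2.COLOR_BGR2HSV);c=cam(n)
    for col,lo,hi in(('orange',(5,150,120),(16,255,255)),('blue',(105,120,80),(125,255,255))):
        N,L,st,ce=cv2.connectedComponentsWithStats(cv2.inRange(a,lo,hi))
        for i in range(1,N):
            if st[i,4]>40: print(n,col,st[i],ce[i].round(1),ray(c,ce[i],.056).round(3))
E
```

```text
1.1 [3.14147124e+00 1.66723643e-05 4.08824166e-01] [-0.51334787  0.70032682 -0.46530894] 0.09392360889405088
[[ 0.    -0.969 -0.249  0.072]
 [ 1.     0.    -0.    -0.001]
 [ 0.    -0.249  0.969 -0.162]
 [ 0.     0.     0.     1.   ]]
[[ 0.918  0.398  0.   ]
 [ 0.398 -0.918 -0.   ]
 [-0.     0.    -1.   ]]
row [ 4.249 -3.987 -0.775] [ 0.     0.    -0.623] deg [  0.    0.  -56.1]
scene orange [268 150  16  21 197] [274.5 159. ] [0.491 0.074 0.056]
scene orange [350 272  20  15 197] [359.8 278.9] [0.67  0.397 0.056]
scene blue [296 169  15  18 130] [302. 177.] [0.502 0.16  0.056]
scene blue [ 115  235  113  102 1612] [174.9 287.5] [0.9   0.066 0.056]
scene blue [350 284  16  12 133] [357.4 289.6] [0.695 0.403 0.056]
side orange [ 199    0   96   59 2318] [233.9  17.9] [ 0.933 -1.017  0.056]
side orange [293   0  41  50 990] [311.2  17.1] [ 0.559 -1.084  0.056]
side orange [185  16  10  23  97] [188.6  26.5] [ 1.13  -0.902  0.056]
side orange [189  31  16  27 127] [196.6  44.7] [ 1.039 -0.734  0.056]
side orange [228  54  63  36 950] [256.3  78.7] [ 0.728 -0.507  0.056]
side orange [297 198  15  17 131] [304.2 204.6] [0.488 0.072 0.056]
side orange [294 265   7  12  45] [296.9 271.7] [0.485 0.277 0.056]
side orange [211 303  12  20 222] [216.5 312.8] [0.652 0.41  0.056]
side orange [144 304  50  16 719] [168.6 311.7] [0.761 0.428 0.056]
side blue [137 151  53  70 554] [157.1 192.6] [0.908 0.099 0.056]
side blue [291 225  13   9  65] [297.  229.2] [0.499 0.155 0.056]
side blue [200 305   9  16 123] [204.3 311.9] [0.68  0.413 0.056]
```

servo_tool --pt "1 -0.94 -0.6 0 0 0 50" --pt "1 -0.94 -0.6 0 0 0 30" --pt "1 -0.94 -0.6 0 0 0 20" --pt "1 -0.94 -0.6 0 0 0 10"

```text
time: 1.48
tool_pos: [0.2741, -0.3764, 0.2848]
ee_rot: [3.139, -0.001, 0.41]
wrist_force: [1.0, -0.3, -0.4]
width: 0.0704
finger_force: 0.0
```

servo_tool --pt "1 -0.94 0 0 0 0 0" --pt "1 -0.94 0 0 0 0 0" --pt "1 -0.94 0 0 0 0 0" --pt "1 -0.94 0 0 0 0 0"

```text
time: 1.82
tool_pos: [0.3287, -0.2485, 0.2834]
ee_rot: [3.141, -0.003, 0.414]
wrist_force: [-0.7, 0.9, -0.2]
width: 0.0439
finger_force: 0.0
```

servo_tool --pt "1 -0.94 0 0 0 0 0" --pt "1 -0.94 0 0 0 0 0" --pt "1 -0.94 0 0 0 0 0" --pt "1 -0.94 0 0 0 0 0"

```text
time: 2.15
tool_pos: [0.3829, -0.1223, 0.2829]
ee_rot: [-3.141, -0.003, 0.415]
wrist_force: [0.1, -1.3, -0.2]
width: 0.017
finger_force: 0.0
```

servo_tool --pt "1 -0.94 0 0 0 0 0" --pt "1 -0.94 0 0 0 0 0" --pt "1 -0.94 0 0 0 0 0" --pt "1 -0.94 0 0 0 0 0"

```text
time: 2.48
tool_pos: [0.4372, 0.0039, 0.2824]
ee_rot: [-3.14, -0.002, 0.415]
wrist_force: [0.6, 0.2, -1.0]
width: 0.0003
finger_force: 0.0
```

servo_tool --pt "1 -0.94 0 0 0 -0.64 0" --pt "1 -0.94 0 0 0 -0.64 0" --pt "1 -0.94 0 0 0 -0.64 0" --pt "1 -0.94 0 0 0 -0.64 0" --pt "1 -0.94 0 0 0 -0.64 0" --pt "1 -0.94 0 0 0 -0.64 0" --pt "1 -0.94 0 0 0 -0.64 0" --pt "1 -0.94 0 0 0 -0.64 0" --pt "1 -0.94 0 0 0 -0.64 0" --pt "1 -0.94 0 0 0 -0.64 0"

```text
time: 3.32
tool_pos: [0.4906, 0.1254, 0.2825]
ee_rot: [3.141, 0.0, 1.411]
wrist_force: [0.6, -0.4, -0.1]
width: 0.0004
finger_force: 0.0
```

```bash
python3 - <<'E'
from h import *
o=robot.get_obs(); print(o['time'],o['tool_pos'],o['ee_rot'],o['width'],o['joint_positions'])
a=snap('wrist','w1');c=cam('wrist')
for k in('post_outer','post_collar','post_cap','cradle'):
    for r in robot.find_in(k,'wrist')[:2]: print(k,round(r['conf'],2),np.round(r['extent']),ray(c,r['extent'][:2],.07).round(3))
E
```

```text
3.3167 [0.49060125 0.12535325 0.28251083] [3.14145029e+00 4.99865661e-05 1.41128250e+00] 0.0003529185228860908 [ 1.38204932e-01 -1.44384176e-02  1.35779026e+00 -9.19123636e-05
  1.79811938e+00  2.97698032e-01]
post_outer 0.95 [255. 112.  38. 217.] [0.503 0.212 0.07 ]
post_collar 0.9 [259. 154.  29. 127.] [0.5   0.157 0.07 ]
post_cap 0.69 [258. 189.  24.  63.] [0.491 0.109 0.07 ]
cradle 0.71 [255. 102.  58. 205.] [0.505 0.223 0.07 ]
```

View pics/w1.png

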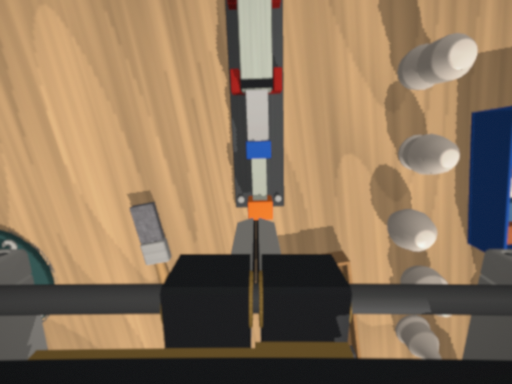

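The wrist view shows the orange cap at (260,209), collar (259,149), the outer tube's black trim at (257,84) between red saddle cheeks, and the post almost vertical in the picture.

```bash
python3 - <<'E'
from h import *
c=cam('wrist'); a=cv2.imread('pics/w1.png'); h=cv2.cvtColor(a,cv2.COLOR_BGR2HSV)
P={}
for col,lo,hi,z in(('orange',(5,180,150),(16,255,255),.07),('blue',(105,150,100),(125,255,255),.069)):
    N,L,st,ce=cv2.connectedComponentsWithStats(cv2.inRange(h[:,:320],lo,hi))
    for i in range(1,N):
        if st[i,4]>60: x,y,w,hh=st[i,:4];print(col,st[i],ce[i].round(1),ray(c,ce[i],z).round(4)); 
for u,z,n in(((239,84),.072,'outer L'),((274,84),.072,'outer R'),((241,10),.072,'oL2'),((272,10),.072,'oR2'),((240.5,205),.012,'plate L'),((284,205),.012,'plate R')): print(n,ray(c,u,z).round(4))
cv2.imwrite('pics/w1c.png',cv2.resize(a[0:230,200:320],None,fx=2.6,fy=2.6,interpolation=cv2.INTER_CUBIC))
E
```

```text
orange [248 200  25  20 418] [260.  209.1] [0.4893 0.0793 0.07  ]
blue [246 141  25  18 400] [257.9 149.4] [0.4995 0.1631 0.069 ]
outer L [0.4886 0.2479 0.072 ]
outer R [0.5323 0.2409 0.072 ]
oL2 [0.505  0.3277 0.072 ]
oR2 [0.5413 0.3219 0.072 ]
plate L [0.4569 0.0731 0.012 ]
plate R [0.5274 0.0619 0.012 ]
```

View pics/w1c.png

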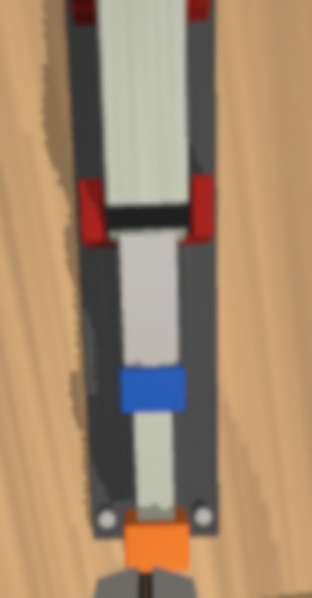

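The crop confirms the choice: cap, collar and pale aluminium outer tube on the dark plate with red saddles. The measurements agree with the given sizes: mid ≈ 66 mm and inner ≈ 58 mm, heading ≈ 8°, outer centre ≈ (0.520, 0.310).

```bash
python3 - <<'E'
from h import *
go([.484,.040,.052],-7.8)
E
```

```text
row [-0.852  0.069  2.305] [ 0.     0.    -0.014] deg [ 0.   0.  -1.3]
```

servo_tool --pt "-0.85 0.07 0.3 0 0 -0.014 0" --pt "-0.85 0.07 0.6 0 0 -0.014 0" --pt "-0.85 0.07 1 0 0 -0.014 0" --pt "-0.85 0.07 1 0 0 -0.014 0"

```text
time: 3.9
tool_pos: [0.4818, 0.0383, 0.1777]
ee_rot: [-3.135, 0.002, 1.433]
wrist_force: [-0.0, 0.5, -1.7]
width: 0.0003
finger_force: 0.0
```

servo_tool --pt "0 0 0.4 0 0 0 0" --pt "0 0 0.8 0 0 0 0" --pt "0 0 1 0 0 0 0" --pt "0 0 1 0 0 0 0"

```text
time: 4.23
tool_pos: [0.4798, 0.0402, 0.0765]
ee_rot: [-3.13, 0.001, 1.435]
wrist_force: [-1.2, -0.9, -0.9]
width: 0.0004
finger_force: 0.0
```

```bash
python3 - <<'E'
from h import *
o=robot.get_obs(); print(o['time'],o['tool_pos'],o['ee_rot'])
a=snap('wrist','w2');c=cam('wrist'); go([.484,.040,.052],-7.8)
h=cv2.cvtColor(a[:,:,::-1].copy(),cv2.COLOR_BGR2HSV)
for col,lo,hi,z in(('orange',(5,180,150),(16,255,255),.07),('blue',(105,150,100),(125,255,255),.069)):
    N,L,st,ce=cv2.connectedComponentsWithStats(cv2.inRange(h[:,:330],lo,hi))
    for i in range(1,N):
        if st[i,4]>60: print(col,st[i],ce[i].round(1),ray(c,ce[i],z).round(4))
cv2.imwrite('pics/w2b.png',a[:,:,::-1])
E
```

```text
4.2333 [0.47980224 0.04019695 0.07654884] [-3.12974031e+00  1.33351924e-03  1.43496631e+00]
row [0.001 0.021 0.279] [-0.004  0.     0.   ] deg [-0.4  0.   0. ]
orange [ 235  157   57   44 2376] [263.4 178.6] [0.492  0.0777 0.07  ]
blue [ 233    1   61   55 2896] [261.9  25.5] [0.5022 0.1637 0.069 ]
```

View pics/w2.png

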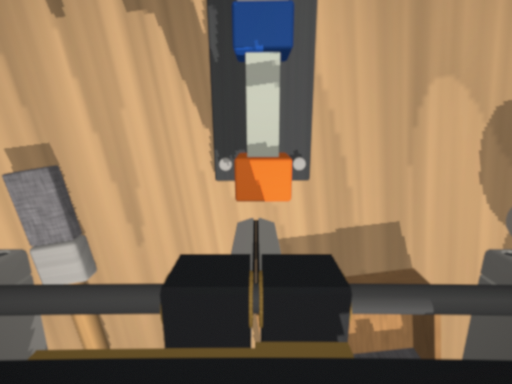

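The wrist view shows the cap at (263,178), about 6 mm to the tool's +y side of the fingers (256). I'll correct for that, descend, then push.

servo_tool --pt "0 0.065 0.24 0.004 0 0 0" --pt "0 0.065 0.24 0.004 0 0 0" --pt "0 0.065 0.24 0.004 0 0 0"

```text
time: 4.53
tool_pos: [0.4913, 0.0394, 0.0598]
ee_rot: [-3.136, -0.0, 1.436]
wrist_force: [-0.4, 0.2, 0.0]
width: 0.0005
finger_force: 0.0
```

servo_tool --pt "0.1 0 0 0 0 0 0" --pt "0.15 0 0 0 0 0 0" --pt "0.2 0 0 0 0 0 0" --pt "0.25 0 0 0 0 0 0" --pt "0.3 0 0 0 0 0 0" --pt "0.35 0 0 0 0 0 0" --pt "0.4 0 0 0 0 0 0" --pt "0.45 0 0 0 0 0 0" --pt "0.5 0 0 0 0 0 0"

```text
time: 5.28
tool_pos: [0.4976, 0.0893, 0.0586]
ee_rot: [-3.136, 0.0, 1.436]
wrist_force: [1.2, -5.4, 3.1]
width: 0.0005
finger_force: 2.2
```

servo_tool --pt "0.05 -0.02 0.02 0 0 0 0" --pt "0.1 -0.04 0.04 0 0 0 0" --pt "0.15 -0.04 0.04 0 0 0 0" --pt "0.2 -0.04 0.04 0 0 0 0" --pt "0.25 -0.04 0.04 0 0 0 0" --pt "0.3 -0.04 0.04 0 0 0 0" --pt "0.35 -0.04 0.04 0 0 0 0"

```text
time: 5.87
tool_pos: [0.4973, 0.1224, 0.054]
ee_rot: [-3.133, 0.005, 1.436]
wrist_force: [-1.5, -11.1, 3.1]
width: 0.0003
finger_force: 5.3
```

```bash
python3 - <<'E'
from h import *
o=robot.get_obs(); print(o['time'],o['tool_pos'],o['ee_rot'],o['wrist_force'])
a=snap('wrist','w3');c=cam('wrist')
E
```

```text
5.8667 [0.49725959 0.12244066 0.05401452] [-3.13340939  0.00538258  1.43617097] [ -1.54612538 -11.07608272   3.05358995]
```

View pics/w3.png

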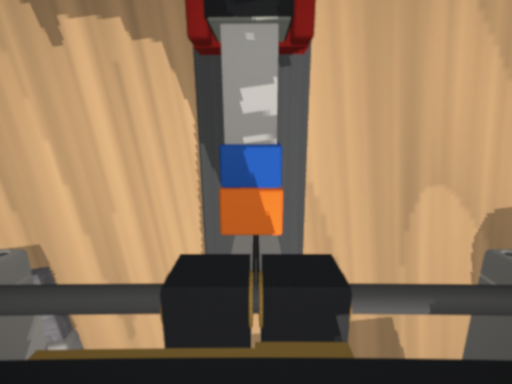

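The picture shows the cap (251,212) touching the collar (251,167), so the inner tube is home. The force is 11 N, so the middle tube is now sliding.

servo_tool --pt "0.05 -0.02 0 0 0 0 0" --pt "0.1 -0.02 0 0 0 0 0" --pt "0.15 -0.02 0 0 0 0 0" --pt "0.2 -0.02 0 0 0 0 0" --pt "0.25 -0.02 0 0 0 0 0" --pt "0.3 -0.02 0 0 0 0 0" --pt "0.35 -0.02 0 0 0 0 0" --pt "0.4 -0.02 0 0 0 0 0" --pt "0.45 -0.02 0 0 0 0 0" --pt "0.5 -0.02 0 0 0 0 0"

```text
time: 6.75
tool_pos: [0.5025, 0.1719, 0.0544]
ee_rot: [-3.135, 0.005, 1.435]
wrist_force: [-0.2, -9.7, 4.1]
width: -0.0001
finger_force: 5.3
```

servo_tool --pt "0.03 0 0 0 0 0 0" --pt "0.06 0 0 0 0 0 0" --pt "0.06 0 0 0 0 0 0"

```text
time: 7.0
tool_pos: [0.5034, 0.1785, 0.0544]
ee_rot: [-3.135, 0.004, 1.436]
wrist_force: [0.2, -9.6, 3.0]
width: 0.0005
finger_force: 4.4
```

servo_tool --pt "0.02 0 0 0 0 0 0" --pt "0.03 0 0 0 0 0 0" --pt "0.03 0 0 0 0 0 0"

```text
time: 7.25
tool_pos: [0.5035, 0.1789, 0.0544]
ee_rot: [-3.134, 0.009, 1.436]
wrist_force: [-2.1, -15.5, 6.2]
width: 0.0005
finger_force: 7.5
```

servo_tool --pt "0.02 0 0 0 0 0 0" --pt "0.03 0 0 0 0 0 0" --pt "0.03 0 0 0 0 0 0"

```text
time: 7.5
tool_pos: [0.5036, 0.179, 0.0544]
ee_rot: [-3.134, 0.015, 1.435]
wrist_force: [-2.3, -21.1, 7.5]
width: 0.0005
finger_force: 11.2
```

servo_tool --pt "0.02 0 0 0 0 0 0" --pt "0.03 0 0 0 0 0 0" --pt "0.03 0 0 0 0 0 0"

```text
time: 7.75
tool_pos: [0.5036, 0.1791, 0.0544]
ee_rot: [-3.133, 0.021, 1.434]
wrist_force: [-4.1, -29.0, 9.8]
width: 0.0006
finger_force: 14.8
```

```bash
python3 - <<'E'
from h import *
a=snap('wrist','w4')
E
```

```text
(no output)
```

View pics/w4.png

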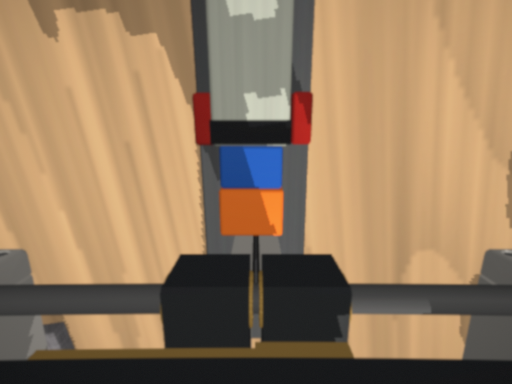

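The picture shows cap, collar and outer tube all in contact (rows 212/167/130). Force is 29 N with no further travel, so both tubes are home. Backing off and rising.

servo_tool --pt "-0.15 0 0 0 0 0 0" --pt "-0.25 0 0 0 0 0 0" --pt "-0.25 0 -0.4 0 0 0 30" --pt "-0.25 0 -0.8 0 0 0 60" --pt "-0.25 0 -0.9 0 0 0 70" --pt "-0.25 0 -0.9 0 0 0 70"

```text
time: 8.3
tool_pos: [0.5043, 0.1659, 0.149]
ee_rot: [3.14, -0.005, 1.437]
wrist_force: [-0.1, -0.1, 0.2]
width: 0.0234
finger_force: 0.0
```

```bash
python3 - <<'E'
from h import *
o=robot.get_obs(); print(o['tool_pos'],o['ee_rot']); go([.518,.295,.145],-7.8)
E
```

```text
[0.50429339 0.16590557 0.14895403] [ 3.14025004 -0.00536468  1.43684279]
row [ 1.297 -0.037  0.046] [ 0.001 -0.003  0.001] deg [ 0.1 -0.3  0.1]
```

servo_tool --pt "0.4 -0.02 0 0 0 0 70" --pt "0.65 -0.035 0 0 0 0 70" --pt "0.65 -0.035 0 0 0 0 70"

```text
time: 8.55
tool_pos: [0.5058, 0.2332, 0.142]
ee_rot: [-3.131, -0.002, 1.441]
wrist_force: [0.1, 0.0, -0.2]
width: 0.0437
finger_force: 0.0
```

servo_tool --pt "0.4 0 0 0 0 0 70" --pt "0.65 0 0 0 0 0 70" --pt "0.65 0 0 0 0 0 70" --pt "0.65 0 0 0 0 0 70"

```text
time: 8.88
tool_pos: [0.5147, 0.2938, 0.142]
ee_rot: [-3.132, 0.002, 1.439]
wrist_force: [-0.0, -0.1, -0.0]
width: 0.0683
finger_force: 0.0
```

```bash
python3 - <<'E'
from h import *
o=robot.get_obs(); print(o['tool_pos'],o['ee_rot'],o['width']); a=snap('wrist','w5'); go([.518,.295,.050],-7.8)
c=cam('wrist'); print(proj(c,[[.5195,.308,.072],[.5195+.099*-.02,.308+.0,.072]]).round(0))
h=cv2.cvtColor(a[:,:,::-1].copy(),cv2.COLOR_BGR2HSV)
N,L,st,ce=cv2.connectedComponentsWithStats(cv2.inRange(h,(0,150,80),(4,255,255)))
for i in range(1,N):
    if st[i,4]>60: print(st[i],ce[i].round(1),ray(c,ce[i],.048).round(3))
E
```

```text
[0.51472204 0.29380068 0.14204809] [-3.13163308e+00  2.18852743e-03  1.43858278e+00] 0.06834052690504108
row [0.027 0.036 0.925] [-0.006  0.001  0.002] deg [-0.5  0.1  0.1]
[[259. 191.]
 [257. 191.]]
[221 110  13  34 413] [227.2 125.9] [0.498 0.366 0.048]
[285 110  12  33 389] [290.4 125.8] [0.554 0.358 0.048]
[225 215  11  38 374] [230.4 233.5] [0.484 0.262 0.048]
[282 215  11  38 390] [287.  234.2] [0.54  0.254 0.048]
```

View pics/w5.png

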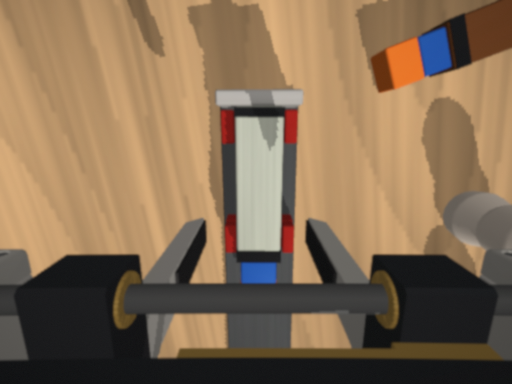

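The wrist view shows the post closed in the cradle between the open fingers (tube centred on column 259). The saddle cheeks put the seat at (0.519, 0.310), agreeing with my estimate. Descending to grip.

servo_tool --pt "0.02 0.033 0.25 0.004 0 0 70" --pt "0.02 0.033 0.5 0.004 0 0 70" --pt "0.02 0.033 0.75 0.004 0 0 70" --pt "0.02 0.033 0.9 0.004 0 0 70" --pt "0.02 0.033 0.9 0.004 0 0 70" --pt "0.02 0.033 0.9 0.004 0 0 70"

```text
time: 9.43
tool_pos: [0.5181, 0.2933, 0.0532]
ee_rot: [-3.126, 0.002, 1.435]
wrist_force: [-0.4, 0.3, 0.5]
width: 0.0699
finger_force: 0.0
```

servo_tool --pt "0 0 0 0 0 0 30" --pt "0 0 0 0 0 0 30" --pt "0 0 0 0 0 0 30" --pt "0 0 0 0 0 0 30" --pt "0 0 0 0 0 0 30" --pt "0 0 0 0 0 0 30" --pt "0 0 0 0 0 0 30" --pt "0 0 0 0 0 0 30"

```text
time: 10.1
tool_pos: [0.5187, 0.2953, 0.0556]
ee_rot: [-3.129, -0.0, 1.437]
wrist_force: [-3.2, -0.3, 6.2]
width: 0.0401
finger_force: 29.9
```

servo_tool --pt "0 0 -0.1 0 0 0 30" --pt "0 0 -0.25 0 0 0 30" --pt "0 0 -0.4 0 0 0 30" --pt "0 0 -0.55 0 0 0 30" --pt "0 0 -0.7 0 0 0 30" --pt "0 0 -0.85 0 0 0 30" --pt "0 0 -1 0 0 0 30" --pt "0 0 -1 0 0 0 30"

```text
time: 10.77
tool_pos: [0.522, 0.2952, 0.1574]
ee_rot: [-3.134, -0.002, 1.436]
wrist_force: [0.3, -0.0, -4.3]
width: 0.0398
finger_force: 29.9
```

```bash
python3 - <<'E'
from h import *
o=robot.get_obs(); print(o['time'],o['tool_pos'],o['ee_rot'],o['width'],o['finger_force'],o['wrist_force'],o['wrist_torque'])
for n,f in(('scene','s0'),('side','d0')):
    a=cv2.imread(f'pics/{f}.png')
    cv2.imwrite(f'pics/{f}k.png',cv2.resize(a[80:210,105:260] if n=='scene' else a[100:200,250:350],None,fx=3.8,fy=3.8,interpolation=cv2.INTER_CUBIC))
A=cv2.imread('pics/s0k.png');B=cv2.imread('pics/d0k.png')
H=A.shape[0]; B=cv2.copyMakeBorder(B,0,H-B.shape[0],0,0,cv2.BORDER_CONSTANT); im=np.hstack([A,B])[:, :]; f=800/im.shape[1]; print(im.shape,f)
cv2.imwrite('pics/car.png',cv2.resize(im,None,fx=f,fy=f))
E
```

```text
10.7667 [0.5220051  0.29520821 0.15741217] [-3.13423184e+00 -2.43868473e-03  1.43599655e+00] 0.03976255164210642 29.904068112373352 [ 0.25479578 -0.02805796 -4.31073963] [ 0.06626567 -0.18172771  0.00658442]
(494, 969, 3) 0.8255933952528379
```

View pics/car.png

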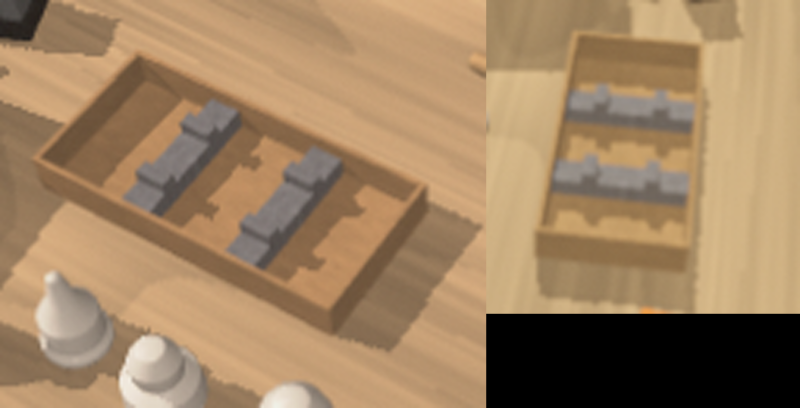

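The crops show the carton's rim corners clearly: scene crop (139,53), (38,158), (332,307), (428,187); side crop (575,33), (702,43), (687,245), (540,232).

```bash
python3 - <<'E'
from h import *
for n,f,q in(('scene',lambda p:(p[0]/3.137+105,p[1]/3.137+80),[(139,53),(38,158),(332,307),(428,187)]),('side',lambda p:((p[0]-486)/3.137+250,p[1]/3.137+100),[(575,33),(702,43),(687,245),(540,232)])):
    c=cam(n); P=np.array([ray(c,f(p),.04) for p in q]); print(P.round(3).tolist(),P.mean(0).round(3))
    r=cv2.minAreaRect(P[:,:2].astype(np.float32)); print(r)
E
```

```text
[[0.479, -0.346, 0.04], [0.622, -0.344, 0.04], [0.615, -0.038, 0.04], [0.472, -0.038, 0.04]] [ 0.547 -0.192  0.04 ]
((0.5469233989715576, -0.19109439849853516), (0.14333145320415497, 0.30869153141975403), 1.2486660480499268)
[[0.619, -0.345, 0.04], [0.475, -0.351, 0.04], [0.468, -0.044, 0.04], [0.609, -0.038, 0.04]] [ 0.543 -0.194  0.04 ]
((0.5419114828109741, -0.1942514032125473), (0.1442156285047531, 0.30918723344802856), 1.7440648078918457)
```

```bash
python3 - <<'E'
from h import *
go([.545,-.207,.157],1.4)
E
```

```text
row [-4.946  0.903 -0.015] [-0.005 -0.002 -0.101] deg [-0.4 -0.2 -9.1]
```

servo_tool --pt "-0.2 0.04 0 0 0 0 30" --pt "-0.5 0.09 0 0 0 0 30" --pt "-0.8 0.15 0 0 0 0 30" --pt "-1 0.18 0 0 0 0 30"

```text
time: 11.1
tool_pos: [0.5242, 0.1905, 0.1522]
ee_rot: [-3.127, 0.003, 1.435]
wrist_force: [0.3, 0.6, -5.2]
width: 0.0403
finger_force: 29.9
```

servo_tool --pt "-0.3 0.06 0 0 0 0 30" --pt "-0.65 0.12 0 0 0 0 30" --pt "-1 0.18 0 0 0 0 30"

```text
time: 11.35
tool_pos: [0.5283, 0.0903, 0.1521]
ee_rot: [-3.127, 0.001, 1.437]
wrist_force: [2.0, -0.5, -4.1]
width: 0.0397
finger_force: 29.9
```

servo_tool --pt "-0.3 0.06 0 0 0 0 30" --pt "-0.65 0.12 0 0 0 0 30" --pt "-1 0.18 0 0 0 0 30"

```text
time: 11.6
tool_pos: [0.5327, -0.0114, 0.152]
ee_rot: [-3.127, 0.0, 1.436]
wrist_force: [0.1, -0.3, -3.7]
width: 0.0398
finger_force: 29.9
```

servo_tool --pt "-0.3 0.06 0 0 0 0 30" --pt "-0.65 0.12 0 0 0 0 30" --pt "-1 0.18 0 0 0 0 30"

```text
time: 11.85
tool_pos: [0.537, -0.1128, 0.1517]
ee_rot: [-3.127, -0.0, 1.436]
wrist_force: [0.9, -0.4, -5.3]
width: 0.0399
finger_force: 29.9
```

servo_tool --pt "-0.3 0.06 0 0 0 -0.05 30" --pt "-0.55 0.12 0 0 0 -0.1 30" --pt "-0.8 0.15 0 0 0 -0.1 30" --pt "-0.9 0.17 0 0 0 -0.1 30" --pt "-0.9 0.17 0 0 0 -0.1 30" --pt "-0.9 0.17 0 0 0 -0.1 30"

```text
time: 12.35
tool_pos: [0.5422, -0.2022, 0.152]
ee_rot: [-3.127, -0.004, 1.592]
wrist_force: [-0.6, 0.4, -4.2]
width: 0.0397
finger_force: 29.9
```

```bash
python3 - <<'E'
from h import *
o=robot.get_obs(); print(o['time'],o['tool_pos'],o['ee_rot'],o['width'],o['finger_force']); a=snap('wrist','w6'); go([.545,-.207,.157],1.4)
c=cam('wrist'); b=np.array([.545,-.192,0]); th=np.radians(1.4); X=np.array([np.cos(th),np.sin(th),0]);Y=np.array([-np.sin(th),np.cos(th),0])
im=a[:,:,::-1].copy()
for sx in(-1,1):
    for p in ([b+sx*.07*X+Y*v+[0,0,.04] for v in(.15,)]+[b+sx*.025*X+Y*v+[0,0,.037] for v in(.07,.04,-.04)]):
        u=proj(c,p)[0]; cv2.drawMarker(im,tuple(int(round(t)) for t in u),(255,0,255),0,8)
cv2.imwrite('pics/w6b.png',cv2.resize(im,(768,576),interpolation=cv2.INTER_CUBIC))
E
```

```text
12.35 [ 0.54218994 -0.20222066  0.15203833] [-3.1273703  -0.00400207  1.59221749] 0.039747464073412 29.90345925092697
row [-0.055  0.024 -0.046] [-0.009 -0.002 -0.001] deg [-0.8 -0.2 -0.1]
```

View pics/w6b.png

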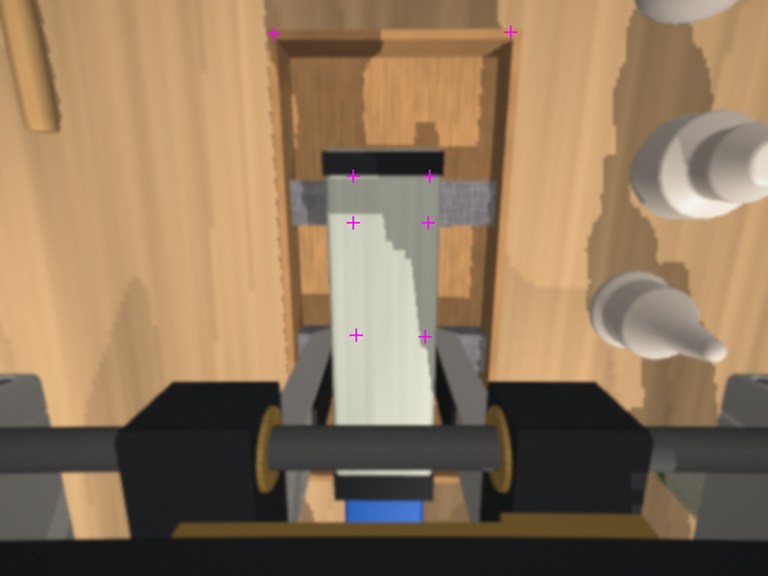

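The view shows the post gripped straight and centred (column 384/768) above the carton, with both foam blocks at rows 181–225 and 327+. The foam centre is at about column 393, so the carton is about 1 to 2 mm further in +x than my overlay. Ten pictures are used, so the remaining checks are numeric.

```bash
python3 - <<'E'
from h import *
c=cam('wrist'); o=robot.get_obs(); t=o['tool_pos']; zt=t[2]-.0036+.02
print(o['time'],t,[ray(c,(u/1.5,v/1.5),zt).round(4) for u,v in((384,152),(384,499),(384,176),(384,477))])
print('foam',[ray(c,(u/1.5,v/1.5),.037).round(4) for u,v in((291,181),(497,181),(291,225),(497,225),(299,329),(486,329))])
E
```

```text
12.4 [ 0.5423698  -0.20153878  0.15241909] [array([ 0.5408, -0.1184,  0.1688]), array([ 0.544 , -0.2557,  0.1688]), array([ 0.541 , -0.1261,  0.1688]), array([ 0.5438, -0.2452,  0.1688])]
foam [array([ 0.4787, -0.1274,  0.037 ]), array([ 0.6124, -0.1244,  0.037 ]), array([ 0.4777, -0.1558,  0.037 ]), array([ 0.615 , -0.1525,  0.037 ]), array([ 0.4811, -0.2292,  0.037 ]), array([ 0.6138, -0.2254,  0.037 ])]
```

servo_tool --pt "-0.05 0.04 0.1 -0.006 0 0 30" --pt "-0.05 0.04 0.3 -0.006 0 0 30" --pt "-0.05 0.04 0.5 -0.006 0 0 30" --pt "-0.05 0.04 0.65 -0.006 0 0 30" --pt "-0.05 0.04 0.77 -0.006 0 0 30" --pt "-0.05 0.04 0.85 -0.006 0 0 30" --pt "-0.05 0.04 0.88 -0.006 0 0 30" --pt "-0.05 0.04 0.88 -0.006 0 0 30"

```text
time: 13.07
tool_pos: [0.5455, -0.2067, 0.0648]
ee_rot: [-3.138, -0.002, 1.594]
wrist_force: [0.3, 0.2, -4.8]
width: 0.0398
finger_force: 29.9
```

```bash
python3 - <<'E'
from h import *
o=robot.get_obs(); print(o['time'],o['tool_pos'],o['ee_rot'],o['wrist_force'],o['wrist_torque'],o['width']); go([.5463,-.2065,.0486],1.4)
E
```

```text
13.0667 [ 0.5455411  -0.20674591  0.06483455] [-3.13777774e+00 -2.49088685e-03  1.59402685e+00] [ 0.34217163  0.24824157 -4.78849657] [-0.03809512 -0.09260522 -0.07915662] 0.03983429043598541
row [0.002 0.008 0.162] [-0.002 -0.002 -0.001] deg [-0.2 -0.1 -0.1]
```

servo_tool --pt "0 0.005 0.04 0 0 0 30" --pt "0 0.005 0.08 0 0 0 30" --pt "0 0.005 0.11 0 0 0 30" --pt "0 0.005 0.13 0 0 0 30" --pt "0 0.005 0.13 0 0 0 30"

```text
time: 13.48
tool_pos: [0.5459, -0.2074, 0.0519]
ee_rot: [-3.138, -0.002, 1.593]
wrist_force: [-0.4, -0.8, -5.5]
width: 0.0403
finger_force: 29.9
```

servo_tool --pt "0 0 0.01 0 0 0 30" --pt "0 0 0.02 0 0 0 30" --pt "0 0 0.02 0 0 0 30"

```text
time: 13.73
tool_pos: [0.5461, -0.2075, 0.0503]
ee_rot: [-3.139, -0.002, 1.593]
wrist_force: [0.0, -0.7, -5.3]
width: 0.0398
finger_force: 29.9
```

servo_tool --pt "0 0 0.01 0 0 0 30" --pt "0 0 0.02 0 0 0 30" --pt "0 0 0.02 0 0 0 30"

```text
time: 13.98
tool_pos: [0.5463, -0.2076, 0.0487]
ee_rot: [-3.139, -0.002, 1.593]
wrist_force: [0.1, 0.6, -4.1]
width: 0.0399
finger_force: 29.9
```

servo_tool --pt "0 0 0.01 0 0 0 30" --pt "0 0 0.015 0 0 0 30" --pt "0 0 0.015 0 0 0 30"

```text
time: 14.23
tool_pos: [0.5464, -0.2076, 0.0484]
ee_rot: [-3.14, -0.001, 1.593]
wrist_force: [-2.8, 2.1, 6.0]
width: 0.0402
finger_force: 30.0
```

Contact came at z = 0.0485, exactly where the notch floor was predicted. Releasing.

servo_tool --pt "0 0 0 0 0 0 45" --pt "0 0 0 0 0 0 55" --pt "0 0 0 0 0 0 65" --pt "0 0 0 0 0 0 65" --pt "0 0 0 0 0 0 65" --pt "0 0 0 0 0 0 65"

```text
time: 14.73
tool_pos: [0.5462, -0.2075, 0.0467]
ee_rot: [-3.139, -0.002, 1.593]
wrist_force: [-0.7, 0.7, 0.2]
width: 0.065
finger_force: 0.0
```

servo_tool --pt "0 0 -0.1 0 0 0 65" --pt "0 0 -0.3 0 0 0 65" --pt "0 0 -0.6 0 0 0 65" --pt "0 0 -1 0 0 0 65" --pt "0 0 -1 0 0 0 65" --pt "0 0 -1 0 0 0 65"

```text
time: 15.23
tool_pos: [0.5485, -0.2087, 0.1516]
ee_rot: [3.137, 0.002, 1.593]
wrist_force: [0.1, -0.4, -0.2]
width: 0.0651
finger_force: 0.0
```

servo_tool --pt "-0.3 0 -0.3 0 0 0 65" --pt "-0.5 0 -0.6 0 0 0 65" --pt "-0.8 0 -1 0 0 0 65" --pt "-0.8 0 -1 0 0 0 65" --pt "-0.8 0 -1 0 0 0 65"

```text
time: 15.65
tool_pos: [0.549, -0.2899, 0.2488]
ee_rot: [3.141, 0.001, 1.591]
wrist_force: [0.7, 1.0, -0.4]
width: 0.0647
finger_force: 0.0
```

```bash
python3 - <<'E'
from h import *
o=robot.get_obs(); print(o['time'],o['tool_pos'],o['wrist_force'],o['width'])
for n in('wrist','scene','side'):
    a=snap(n,'f_'+n);c=cam(n); print(n)
    h=cv2.cvtColor(a[:,:,::-1].copy(),cv2.COLOR_BGR2HSV)
    for col,lo,hi,z in(('orange',(5,180,140),(16,255,255),.063),('blue',(105,140,80),(125,255,255),.062)):
        N,L,st,ce=cv2.connectedComponentsWithStats(cv2.inRange(h,lo,hi))
        for i in range(1,N):
            p=ray(c,ce[i],z)
            if st[i,4]>30 and .4<p[0]<.65 and -.4<p[1]<0: print(col,st[i],ce[i].round(1),p.round(4))
    for k in('post_outer','post_cap','piece_a'):
        for r in robot.find_in(k,n)[:5]:
            if r['conf']>.3: print(k,round(r['conf'],2),np.round(r['extent']),ray(c,r['extent'][:2],.06 if 'post' in k else .04).round(3))
E
```

```text
15.65 [ 0.54903085 -0.28991066  0.24884203] [ 0.66428376  0.95966584 -0.40088085] 0.06470908544096575
wrist
orange [242 180  27  20 540] [255.  189.5] [ 0.5472 -0.2976  0.063 ]
blue [243 161  25  17 408] [254.6 169. ] [ 0.5461 -0.2711  0.062 ]
post_outer 0.9 [253. 121.  35. 159.] [ 0.543 -0.212  0.06 ]
post_cap 0.93 [254. 190.  26.  23.] [ 0.546 -0.299  0.06 ]
post_cap 0.41 [254. 121.  38. 159.] [ 0.544 -0.212  0.06 ]
piece_a 0.93 [421.  39.  75.  69.] [ 0.741 -0.115  0.04 ]
piece_a 0.9 [391. 124.  61.  41.] [ 0.721 -0.212  0.04 ]
piece_a 0.71 [259. 183.  26.  41.] [ 0.552 -0.293  0.04 ]
scene
orange [137 109  15  18 124] [143.4 116. ] [ 0.5577 -0.2978  0.063 ]
blue [147 114  11  10  60] [151.6 118.1] [ 0.5511 -0.2749  0.062 ]
post_outer 0.91 [171. 130.  66.  44.] [ 0.555 -0.206  0.06 ]
post_outer 0.66 [349. 316.  36.  89.] [0.759 0.413 0.06 ]
post_outer 0.42 [146. 121.  21.  22.] [ 0.567 -0.283  0.06 ]
post_cap 0.71 [144. 119.  16.  14.] [ 0.563 -0.292  0.06 ]
post_cap 0.46 [361. 280.  16.  13.] [0.672 0.401 0.06 ]
piece_a 0.85 [234. 250.  27.  28.] [0.751 0.12  0.04 ]
piece_a 0.83 [157. 203.  29.  33.] [ 0.747 -0.108  0.04 ]
piece_a 0.73 [278. 272.  25.  34.] [0.744 0.235 0.04 ]
piece_a 0.64 [129. 181.  24.  30.] [ 0.732 -0.21   0.04 ]
piece_a 0.6 [201. 215.  30.  29.] [0.716 0.003 0.04 ]
side
post_outer 0.75 [292. 149.  57.  76.] [ 0.547 -0.137  0.06 ]
post_outer 0.73 [294. 136.  15.  50.] [ 0.546 -0.196  0.06 ]
post_outer 0.67 [180. 312.  83.  19.] [0.734 0.425 0.06 ]
post_cap 0.76 [217. 315.  12.  20.] [0.649 0.415 0.06 ]
post_cap 0.41 [298. 116.  10.   0.] [ 0.546 -0.301  0.06 ]
piece_a 0.81 [211. 207.  21.  26.] [0.745 0.111 0.04 ]
piece_a 0.8 [233. 152.  22.  28.] [ 0.733 -0.111  0.04 ]
piece_a 0.73 [231. 177.  22.  27.] [ 0.716 -0.007  0.04 ]
piece_a 0.71 [198. 243.  24.  32.] [0.748 0.231 0.04 ]
piece_a 0.54 [243. 132.  17.  30.] [ 0.721 -0.214  0.04 ]
```

The cap–collar spacing is 26 mm (closed), the post centre is at about (0.545, −0.190), and the ceramics haven't moved. Handing in.

```bash
python3 -c "
from bench import robot
print(robot.close_job())"
```

```text
the job is handed in; nothing more can be done
None
```

The post was collapsed inner tube first, then middle tube, set down in the carton's foam notches and released; final camera measurements put it closed and within about 2 mm of the measured seat, with the ceramics unmoved, and I handed the job in at about 16 s without seeing the verdict.

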